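# Locate a tube rest on its pin and latch it

## Robot

A 6-joint arm with a two-finger parallel gripper is mounted at the origin on a cart in front of the work surface, level with it; the furniture and walls round the work are solid. World frame = base frame: x ahead of the robot, y to its left, z up, the work surface at z = 0. Lengths are in m, angles in rad, forces in N, time in s.
With the tool pointing down it reaches from about 0.25 to 0.85 m from the base axis. Payload 12.5 kg.
Tool frame: the origin (TCP) lies at the centre of the arm's flange, where the gripper is bolted on; the fingertips stand tip_reach ahead of it and the grasp point (between the pads) lies 167 mm ahead of it (tip_reach is the distance from the TCP to the fingertips, in m); z points along the fingers, y is the line along which they close (so a half turn about z gives the same grasp; the last joint's range is limited). The gripper opens to 93 mm and grips with 3 to 60 N. Pads are 15 mm wide; open, the fingers measure 128 mm over their backs; the gripper's body (75 mm by 188 mm) begins 65 mm behind the grasp point.
Start: joints at [1.044, 0.351, 1.652, -0, 1.139, -0.085], TCP at [0.235, 0.497, 0.405] pointing down, gripper open.
Joint ranges: [-2.75, 2.75], [-0.79, 2.1], [0.01, 2.65], [-1.57, 4.71], [0.07, 3.14], [-2.87, 2.87]. Speed limits (rad/s): [2.22, 2.22, 2.79, 3.14, 3.14, 3.14].

## Interface

Orientations are given as a unit quaternion [w, x, y, z].
In Python, from plant import read_state, read_camera, calibration, finish_job, tip_reach gives the robot as it stands.
- The arm moves only by the tool carry_out, never from a script. Its argument "rows" is a list of rows, each a list of 2 entries, a list of its own where there are three numbers: the shift along the tool's x, y, z in m, then the turn, a rotation vector about the tool's x, y, z in rad. A call has 1 to 20 rows; each row shifts and turns the commanded pose from where the row before left it, along the tool's axes as they then stand; what a row does not reach is not made up. A row lasts 1/8 s, in which the tool goes at most 62.5 mm and 10.7 degrees, less where a joint would pass 70% of its speed; a pose out of reach is approached as far as the arm can. A call is refused whole if a number of a shift passes 0.0625 or a number of a turn 0.188, either way. A call with a gripper value outside its range is refused whole. "fingers" is the closure, from 0 (fully open) to 1 (shut), set as the call begins (left out, the last holds). The fingers move at their own pace and stop on an object; "newtons" is the grip in N (left out, the last holds). Time passes only in rows, so rows that do not move let the fingers close. It gives the time, the measured TCP pose, the force, the opening and the grip force at its end, in the units of the state.
- read_state(): the state, without advancing time (a new reading comes with each control period).
- read_camera(name): name is "side" or "top"; returns the picture (400x640x3 uint8, red, green, blue); there is no depth.
- calibration(name): a dict with "vertical_fov" (degrees; the focal length in pixels is half the picture's height over the tangent of half this angle, whatever the lens; pixels are square), "cx", "cy" (the principal point, pixels), "extrinsics" (4x4, takes a point from camera to world coordinates). Camera axes: x right, y up, looking along -z (the intrinsics and any distortion apply to the point x, -y, -z); pixel columns grow to the right and rows downward; lengths in m; the calibration is good to about 2 mm. A picture is of the moment at which its call begins. calibration takes no time and is no camera call.
- finish_job(): hands the job in; it is judged then, once.
The state is a dict: "time": time; "qpos": joint angles; "joint_velocities": joint speeds; "effort": joint torques, N m; "tool_pos": TCP position; "orientation": TCP orientation; "force": force on the tool from outside, world axes, zero at the start; "wrist_torque": the same for the moment, N m; "grip_width": finger opening in m; "finger_force": force on a finger pad.
Only numpy, scipy, OpenCV 4.12 (cv2) and the standard library are available. Lean on these libraries where they do the work, as an engineer would, in place of code of your own. Each camera call takes 0.05 s, during which the arm holds its last target. There are 200 camera calls.

## Task

The aluminium tube rest on the steel base has not located: its front end is propped up on the base's locating pin. Without lifting it off the base, nudge it square to the fence and along it until its hole drops over the pin and it lies flat, then swing the catch fully round over its front end to lock it. Leave the other things on the bench alone.

Things in the scene. Friction and masses are not known exactly. Their poses are not given: they have to be found in the camera images.
- base: Dark steel plate fixed to the bench, 118 (x) x 250 (y) x 16 mm thick: its deck is 16 mm above the bench and spans x -62 to +56, y -165 to +85 mm. Origin on the bench under the locating pin; z up; y is the direction in which the rest must slide to locate; x points to the fence. Starts turned up to 0.3 rad.
- fence (a point): Middle of the fence's inner face, at base x = +41.5 mm, at the fence's top edge. The fence is a straight bright steel bar along the base's far side, parallel to its y, 235 mm long, its top 20 mm above the deck. With the rest against it the hole is 1.5 mm nearer the fence than the pin, which the 3 mm radial clearance allows.
- pin_top (a point): Centre of the locating pin's top, 27 mm above the bench. The pin is 14 mm in diameter and stands 11 mm above the deck; its top edge is chamfered by 2.5 mm.
- tube_rest: Loose aluminium rest, 0.4 to 0.65 kg: plate 80 (x) x 150 (y) x 16 mm with a 20 mm hole near its front (+y) end and two V cradles (12 mm thick, 63 mm wide, tops 60 mm above the underside) at y -46 and -98 mm. Origin at the hole's centre on the underside; plate spans x -40 to +40, y -115 (rear) to +35 mm (front). At the start its rear edge is on the deck, its front on the pin, tilt 5 degrees.
- hole (a point): Centre of the rest's hole at its underside: 26 mm above the bench while propped, 16 mm when seated (the pin then stops all further sliding). At the start it is 17 to 28 mm short of the pin along the base's y, the rest is turned up to 0.05 rad to the base, and its far edge is 8 to 16 mm from the fence, measured at the hole.
- rear_end (a point): Middle of the rest's rear end face, 8 mm above the underside: where to push it along y. Sliding it takes roughly 3 to 10 N.
- catch (a joint): Steel catch, rad; turns about a vertical axis at base x = -18, y = +60 mm. 0 = open, the arm points to -x of the base; grows anticlockwise seen from above to the stop at 1.57, where the arm points to -y, over the rest's front end. Starts at 0 to 0.35. Light friction (under 1 N at the knob). The arm's underside is 34 mm above the bench: it passes over the seated rest but is blocked by a propped one.
- catch_knob (a point): Middle of the upright black knob (14 mm diameter, 40 mm tall, from 42 to 82 mm above the bench) at the end of the catch's arm, 68 mm from its axis.
- pliers_red: Bystander: red-handled pliers, 184 mm, lying on the bench.
- flint_striker: Bystander: wire flint striker, 171 mm, lying on the bench.
- tin_1: Bystander: flat tin, 105 x 63 x 25 mm.
- frit_jar: Bystander: small jar, 52 mm diameter, 68 mm tall.
Things that resemble listed ones, but are neither listed nor needed, are in the scene too. What is shaped like the tube_rest but brown is not meant.

How it is judged:
By the outcome, as a careful person would: the job done as asked, in the order asked, and still so for the second after the job is handed in, with the robot touching nothing.
It also fails if it takes over 66 s, if anything falls off the work surface, if the arm or the gripper's body presses on something with over 40 N, if the wrist force passes 120 N, or if a joint passes its speed limit or range.

## Working session

There is one attempt and no reset: what is moved stays moved. The work goes in short steps, Python scripts to look and compute and a tool call to move; the robot and the scene stay as the last step left them, time stands still between calls to the robot, and variables do not carry over. Pictures are saved under pics/ and viewed, at most 10 in all, crops included, and the job is handed in when it is done.

Besides the shell and the picture viewer there is one more tool, called as name(argument=value, ...) on one line, values as JSON. carry_out: Moves the arm, as the interface text tells. Its arguments: {"type":"object","properties":{"rows":{"type":"array"},"fingers":{"type":"number"},"newtons":{"type":"number"}},"required":["rows"]}

```bash
mkdir -p pics; ls; python3 - <<'E'
from plant import *
import cv2
print(read_state()); print(tip_reach if not callable(tip_reach) else tip_reach())
for n in ("side","top"):
    print(n,calibration(n)); cv2.imwrite(f"pics/{n}0.png",read_camera(n)[:,:,::-1])
E
```

```text
pics
{'time': 0.0, 'qpos': array([ 1.04441015e+00,  3.51240384e-01,  1.65243462e+00, -6.51879503e-06,
        1.13911348e+00, -8.45946194e-02]), 'joint_velocities': array([-0.00209652, -0.00014023, -0.00017132, -0.0013347 , -0.00083468,
        0.00021706]), 'effort': array([ 7.22710665e-04, -4.97324467e+01, -2.85262764e+01,  6.99796015e-02,
        2.56402889e-02, -1.82659610e-04]), 'tool_pos': array([0.23506555, 0.4970896 , 0.40419503]), 'orientation': array([-1.77007591e-04,  2.19102354e-01,  9.75701697e-01, -5.71123556e-04]), 'force': array([ 0.36557997, -0.10411756, -0.18299903]), 'wrist_torque': array([-0.01513612, -0.03263658, -0.02923375]), 'finger_force': 0.0, 'grip_width': 0.09318349600170044}
0.1861
side {'vertical_fov': 55.32680066108785, 'cx': 326.22589543378655, 'cy': 207.67624767927413, 'extrinsics': array([[-0.74619782, -0.42181064,  0.51503844,  1.19348155],
       [ 0.6657122 , -0.47745068,  0.57347023,  0.68338441],
       [ 0.00400961,  0.77078961,  0.63707715,  0.83346462],
       [ 0.        ,  0.        ,  0.        ,  1.        ]])}
top {'vertical_fov': 53.28628973585886, 'cx': 308.7025461107759, 'cy': 200.2942129179541, 'extrinsics': array([[-0.01498814,  0.99043701, -0.13714911,  0.37364824],
       [-0.99957677, -0.01826211, -0.02264449, -0.03132514],
       [-0.02493258,  0.13675167,  0.99029155,  1.38604653],
       [ 0.        ,  0.        ,  0.        ,  1.        ]])}
```

View pics/top0.png

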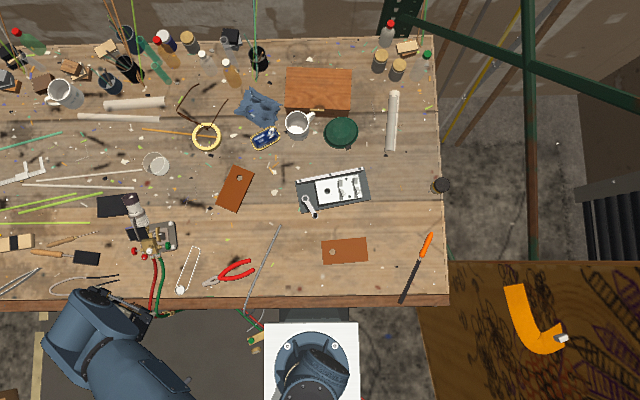

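View pics/side0.png

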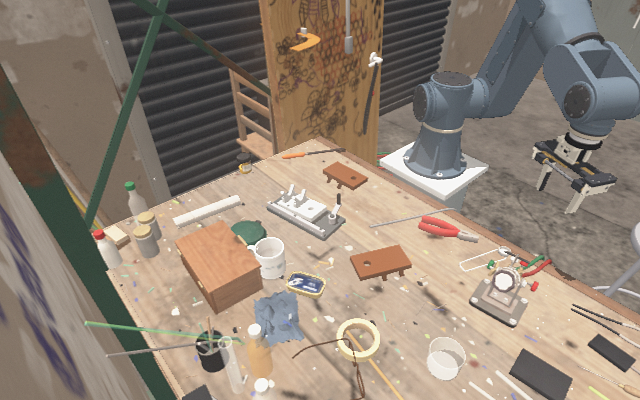

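The top view shows the aluminium rest on its dark base at about (333,190), with the catch at its left (front) end near (309,205). The two brown look-alikes are at (235,188) and (345,251), and they are excluded by colour. I'll confirm with one enlarged crop.

```bash
python3 - <<'E'
import cv2,numpy as np
t=cv2.imread('pics/top0.png')[160:222,285:380]; s=cv2.imread('pics/side0.png')[178:246,258:353]
a=cv2.resize(t,None,fx=4.5,fy=4.5,interpolation=cv2.INTER_CUBIC);b=cv2.resize(s,None,fx=4.5,fy=4.5,interpolation=cv2.INTER_CUBIC)
cv2.imwrite('pics/c0.png',np.vstack([a,b]))
E
```

```text
(no output)
```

View pics/c0.png

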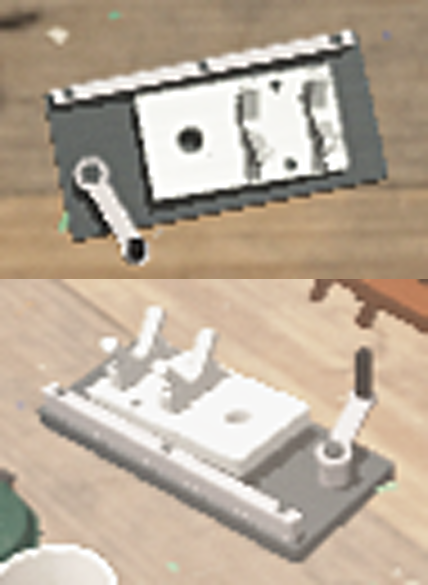

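The crop confirms the white aluminium rest: its hole is at (190,139) in the crop, and its front is propped in front of the catch. In the side view the black knob is at (362,370). Next I'll locate the base, rest and knob.

```bash
cat > h.py <<'E'
import numpy as np,cv2
from plant import *
def ray(n,u,v):
    c=calibration(n);f=200/np.tan(np.radians(c["vertical_fov"]/2));E=c["extrinsics"]
    return E[:3,3],E[:3,:3]@np.array([(u-c["cx"])/f,-(v-c["cy"])/f,-1.])
def hit(n,u,v,z):
    o,d=ray(n,u,v);return (o+d*(z-o[2])/d[2])
def T(u,v,z,ox=285,oy=160,s=4.5): return hit("top",ox+(u+.5)/s-.5,oy+(v+.5)/s-.5,z)[:2]
def S(u,v,z,ox=258,oy=178,s=4.5): return hit("side",ox+(u+.5)/s-.5,oy+(v+.5)/s-.5,z)[:2]
E
python3 - <<'E'
from h import *
np.set_printoptions(precision=4,suppress=True)
P={(-62,85):T(77,240,.016),(-62,-165):T(387,178,.016),(56,85):T(47,97,.016),(-18,60):T(91,173,.048)}
for k,v in P.items(): print(k,v)
print('fence top outer/inner ends',T(52,95,.036),T(355,32,.036),T(57,107,.036),T(358,45,.036))
print('side deck corners: front-far',S(300,558-279,.016),'front-near',S(395,465-279,.016),'rear-far',S(40,410-279,.016))
A=np.array([np.r_[k]/1000 for k in P]);B=np.array(list(P.values()))
ca,cb=A.mean(0),B.mean(0);H=(A-ca).T@(B-cb);a=np.arctan2(H[0,1]-H[1,0],H[0,0]+H[1,1])
R=np.array([[np.cos(a),-np.sin(a)],[np.sin(a),np.cos(a)]]);t=cb-R@ca
print('yaw',a,'origin',t,'res',(A@R.T+t-B)*1000)
tb=lambda p:(R.T@(p-t))*1000
for n,p in dict(ff=T(135,97,.045),fn=T(155,200,.045),rf=T(334,65,.032),rn=T(349,168,.032),hole=T(190,139,.042),knob=T(136,249,.082),fi1=T(57,107,.036),fi2=T(358,45,.036)).items(): print(n,tb(p))
print('side: ff',tb(S(242,470-279,.045)),'fn',tb(S(312,408-279,.045)),'hole',tb(S(238,416-279,.042)),'knobtop',tb(S(363,350-279,.082)),'pivot',tb(S(335,450-279,.048)))
E
```

```text
(-62, 85) [0.5197 0.0248]
(-62, -165) [ 0.5634 -0.2142]
(56, 85) [0.6318 0.0467]
(-18, 60) [0.5669 0.0123]
fence top outer/inner ends [0.6295 0.0417] [ 0.674  -0.1912] [0.6201 0.038 ] [ 0.6638 -0.1931]
side deck corners: front-far [0.639  0.0578] front-near [0.5242 0.0316] rear-far [ 0.6801 -0.1895]
yaw 0.18256339985448944 origin [ 0.5945 -0.0447] res [[-1.5736  2.8598]
 [ 0.1313 -4.0002]
 [ 2.3805  2.3645]
 [-0.9382 -1.2241]]
ff [34.1141 16.91  ]
fn [-46.2075  17.7845]
rf [  30.3209 -137.8522]
rn [ -49.9443 -131.9905]
hole [ -5.4274 -17.6083]
knob [-83.4326  39.5551]
fi1 [40.1489 76.658 ]
fi2 [  41.1476 -158.5532]
side: ff [41.9629 25.7153] fn [-41.5993  22.4531] hole [ -4.3131 -16.283 ] knobtop [-80.5119  38.5204] pivot [-11.9403  65.7419]
```

carry_out(rows=[[[0, 0, 0], [0, 0, -0.125]], [[0, 0, 0], [0, 0, -0.125]], [[0, 0, 0], [0, 0, -0.125]], [[0, 0, 0], [0, 0, -0.125]], [[0, 0, 0], [0, 0, -0.124]], [[-0.013, -0.0475, 0], [0, 0, 0]], [[-0.013, -0.0475, 0], [0, 0, 0]], [[-0.013, -0.0475, 0], [0, 0, 0]], [[-0.013, -0.0475, 0], [0, 0, 0]], [[-0.013, -0.0475, 0], [0, 0, 0]], [[-0.013, -0.0475, 0], [0, 0, 0]], [[-0.013, -0.0475, 0], [0, 0, 0]], [[-0.013, -0.0475, 0], [0, 0, 0]], [[-0.013, -0.0475, 0], [0, 0, 0]], [[-0.013, -0.0475, 0], [0, 0, 0]], [[-0.013, -0.0475, 0], [0, 0, 0]], [[-0.013, -0.0475, 0], [0, 0, 0]], [[-0.013, -0.0475, 0], [0, 0, 0]], [[-0.013, -0.0475, 0], [0, 0, 0]], [[0, 0, 0], [0, 0, 0]]], fingers=1, newtons=20)

```text
time: 2.6
tool_pos: [0.5352, -0.1262, 0.4041]
orientation: [-0.0, -0.09, 0.996, 0.0]
force: [-0.3, 0.5, 0.5]
grip_width: 0.0005
finger_force: 0.0
```

```bash
cat >> h.py <<'E'
A0=0.1826;Rb=np.array([[np.cos(A0),-np.sin(A0)],[np.sin(A0),np.cos(A0)]]);O=np.array([.5945,-.0447])
tb=lambda p:(Rb.T@(np.asarray(p)[:2]-O))*1000
def st():
    s=read_state();q=s['orientation'];print('t',s['time'],'base xy',tb(s['tool_pos']).round(1),'tip z',s['tool_pos'][2]-tip_reach,'q',q.round(4),'F',s['force'].round(1),'w',s['grip_width'])
E
python3 -c "
from h import *
st()"
```

```text
t 2.6 base xy [-73.1 -69.3] tip z 0.2179633689073941 q [-3.00e-04 -8.95e-02  9.96e-01  0.00e+00] F [-0.3  0.5  0.5] w 0.00048129488438135255
```

carry_out(rows=[[[0.006, 0, 0.04], [0, 0, 0]], [[0, 0, 0.05], [0, 0, 0]], [[0, 0, 0.05], [0, 0, 0]], [[0, 0, 0.034], [0, 0, 0]], [[0, 0, 0.02], [0, 0, 0]], [[0, 0, 0], [0, 0, 0]]])

```text
time: 3.35
tool_pos: [0.5281, -0.1241, 0.2096]
orientation: [-0.001, -0.091, 0.996, 0.001]
force: [-0.4, -0.0, -0.3]
grip_width: 0.0004
finger_force: 0.0
```

carry_out(rows=[[[-0.004, 0, 0], [0, 0, 0]], [[-0.004, 0, 0], [0, 0, 0]], [[-0.003, 0, 0], [0, 0, 0]], [[-0.003, 0, 0], [0, 0, 0]], [[0, 0, 0], [0, 0, 0]]])

```text
time: 3.98
tool_pos: [0.5427, -0.1223, 0.2108]
orientation: [0.0, -0.091, 0.996, -0.0]
force: [1.0, 0.6, -0.4]
grip_width: 0.0003
finger_force: 0.0
```

```bash
python3 -c "
from h import *
st()
s=read_camera('side')[178:246,258:353,::-1]; t=read_camera('top')[160:222,285:380,::-1]
cv2.imwrite('pics/c1.png',np.vstack([cv2.resize(x,None,fx=4.5,fy=4.5,interpolation=cv2.INTER_CUBIC) for x in (t,s)]))"
```

```text
t 3.975 base xy [-65.1 -66.9] tip z 0.024714363442671222 q [ 1.000e-04 -9.100e-02  9.958e-01 -0.000e+00] F [ 1.   0.6 -0.4] w 0.0002617747770198338
```

View pics/c1.png

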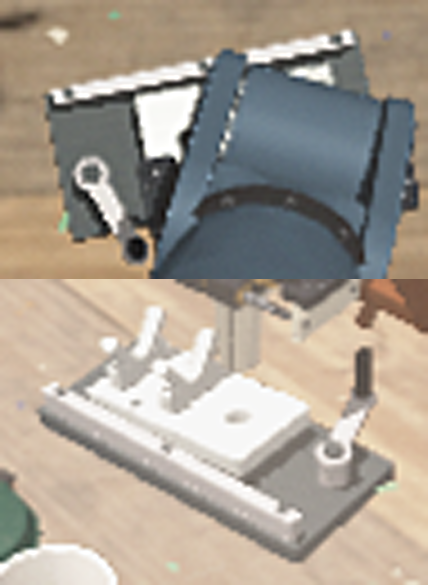

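The finger is just short of the rest's near edge and the rest hasn't moved. I'll push it towards the fence.

carry_out(rows=[[[-0.002, 0, 0], [0, 0, 0]], [[-0.002, 0, 0], [0, 0, 0]], [[-0.002, 0, 0], [0, 0, 0]], [[-0.002, 0, 0], [0, 0, 0]], [[-0.002, 0, 0], [0, 0, 0]]])

```text
time: 4.7
tool_pos: [0.552, -0.1206, 0.2106]
orientation: [-0.001, -0.091, 0.996, 0.0]
force: [-5.9, -2.6, 4.2]
grip_width: 0.0004
finger_force: 3.4
```

carry_out(rows=[[[-0.001, 0, 0], [0, 0, 0]], [[-0.001, 0, 0], [0, 0, 0]], [[-0.001, 0, 0], [0, 0, 0]]])

```text
time: 5.08
tool_pos: [0.5547, -0.1202, 0.2106]
orientation: [-0.001, -0.091, 0.996, 0.0]
force: [-6.7, -3.5, 4.8]
grip_width: 0.0004
finger_force: 3.4
```

carry_out(rows=[[[-0.001, 0, 0], [0, 0, 0]], [[-0.001, 0, 0], [0, 0, 0]], [[-0.001, 0, 0], [0, 0, 0]]])

```text
time: 5.45
tool_pos: [0.5576, -0.1196, 0.2106]
orientation: [-0.001, -0.091, 0.996, 0.0]
force: [-7.2, -2.1, 5.3]
grip_width: 0.0006
finger_force: 3.7
```

Contact is made and the rest is sliding at about 7 N. I'll continue until the force steps up at the fence.

carry_out(rows=[[[-0.001, 0, 0], [0, 0, 0]], [[-0.001, 0, 0], [0, 0, 0]]])

```text
time: 5.7
tool_pos: [0.5596, -0.1193, 0.2106]
orientation: [-0.001, -0.091, 0.996, 0.0]
force: [-7.3, -3.6, 4.5]
grip_width: 0.0006
finger_force: 3.8
```

carry_out(rows=[[[-0.001, 0, 0], [0, 0, 0]], [[-0.001, 0, 0], [0, 0, 0]]])

```text
time: 5.95
tool_pos: [0.5615, -0.1189, 0.2106]
orientation: [-0.002, -0.091, 0.996, 0.0]
force: [-10.5, -3.5, 6.2]
grip_width: 0.0004
finger_force: 5.5
```

carry_out(rows=[[[-0.001, 0, 0], [0, 0, 0]]])

```text
time: 6.08
tool_pos: [0.562, -0.1189, 0.2106]
orientation: [-0.003, -0.091, 0.996, 0.0]
force: [-15.2, -6.3, 10.5]
grip_width: 0.0002
finger_force: 8.2
```

```bash
python3 -c "
from h import *
st()
s=read_camera('side')[178:246,258:353,::-1]
cv2.imwrite('pics/c2.png',cv2.resize(s,None,fx=6,fy=6,interpolation=cv2.INTER_CUBIC))"
```

```text
t 6.075 base xy [-45.5 -67. ] tip z 0.024458583310746962 q [-2.600e-03 -9.120e-02  9.958e-01  3.000e-04] F [-15.2  -6.3  10.5] w 0.00023959459042792865
```

View pics/c2.png

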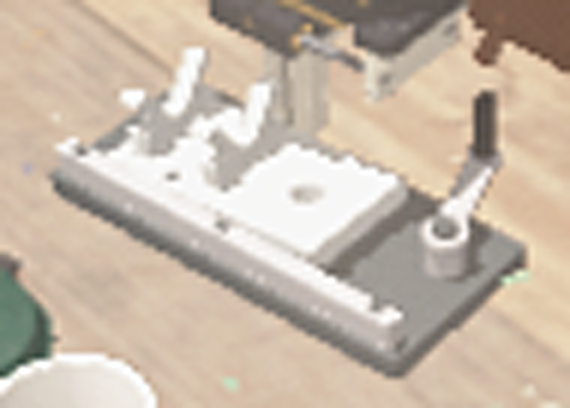

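The rest's far edge now lies along the fence and the force is rising, so it is square. I'll press 1 mm more, back off, and go round to the rear.

carry_out(rows=[[[-0.001, 0, 0], [0, 0, 0]], [[0.01, 0, 0], [0, 0, 0]], [[0.015, 0, 0], [0, 0, 0]], [[0, -0.035, 0], [0, 0, 0]], [[0, -0.035, 0], [0, 0, 0]], [[0, -0.035, 0], [0, 0, 0]], [[-0.023, 0, 0.002], [0, 0, 0]], [[-0.023, 0, 0], [0, 0, 0]], [[-0.022, 0, 0], [0, 0, 0]], [[0, 0, 0], [0, 0, 0]]], newtons=60)

```text
time: 7.38
tool_pos: [0.626, -0.2135, 0.2085]
orientation: [0.0, -0.091, 0.996, -0.0]
force: [-0.5, -0.5, 0.2]
grip_width: 0.0002
finger_force: 0.0
```

```bash
python3 -c "
from h import *
st()
s=read_camera('side')[170:250,240:353,::-1]
cv2.imwrite('pics/c3.png',cv2.resize(s,None,fx=6,fy=6,interpolation=cv2.INTER_CUBIC))"
```

```text
t 7.375 base xy [   0.4 -171.7] tip z 0.022448878564015895 q [ 4.000e-04 -9.140e-02  9.958e-01 -1.000e-04] F [-0.5 -0.5  0.2] w 0.00015578306631824462
```

View pics/c3.png

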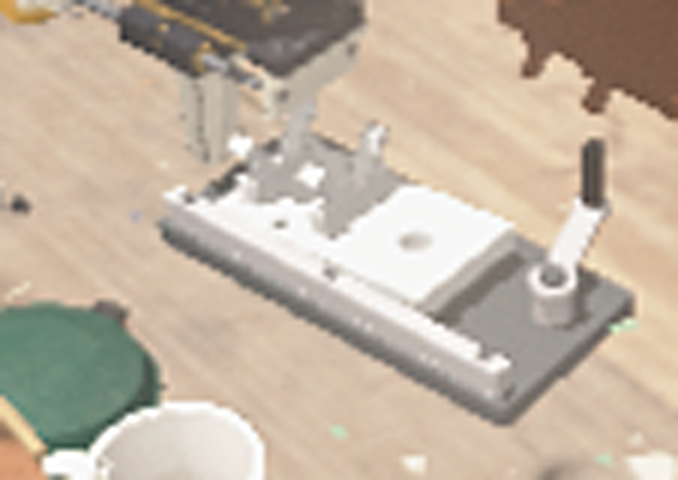

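The rest is square along the fence and still propped, and the finger is behind its rear end. Now I'll push along +y.

carry_out(rows=[[[0, 0.006, 0], [0, 0, 0]], [[0, 0.004, 0], [0, 0, 0]], [[0, 0.003, 0], [0, 0, 0]], [[0, 0.002, 0], [0, 0, 0]], [[0, 0.002, 0], [0, 0, 0]], [[0, 0.002, 0], [0, 0, 0]], [[0, 0.002, 0], [0, 0, 0]]])

```text
time: 8.3
tool_pos: [0.6216, -0.1931, 0.2087]
orientation: [-0.0, -0.091, 0.996, 0.0]
force: [0.1, 0.2, -0.3]
grip_width: 0.0006
finger_force: 0.0
```

carry_out(rows=[[[0, 0.0015, 0], [0, 0, 0]], [[0, 0.0015, 0], [0, 0, 0]], [[0, 0.0015, 0], [0, 0, 0]], [[0, 0.0015, 0], [0, 0, 0]]])

```text
time: 8.8
tool_pos: [0.6207, -0.1878, 0.209]
orientation: [0.0, -0.091, 0.996, -0.001]
force: [0.5, -4.6, 0.0]
grip_width: 0.0006
finger_force: 1.9
```

carry_out(rows=[[[0, 0.0015, 0], [0, 0, 0]], [[0, 0.0015, 0], [0, 0, 0]]])

```text
time: 9.05
tool_pos: [0.6201, -0.1846, 0.2089]
orientation: [0.0, -0.091, 0.996, -0.0]
force: [0.6, -5.1, -0.0]
grip_width: 0.0004
finger_force: 1.9
```

carry_out(rows=[[[0, 0.0015, 0], [0, 0, 0]], [[0, 0.0015, 0], [0, 0, 0]], [[0, 0.0015, 0], [0, 0, 0]]])

```text
time: 9.43
tool_pos: [0.6193, -0.1799, 0.2089]
orientation: [0.0, -0.091, 0.996, -0.0]
force: [1.7, -4.9, 1.4]
grip_width: 0.0004
finger_force: 2.3
```

carry_out(rows=[[[0, 0.001, 0], [0, 0, 0]], [[0, 0.001, 0], [0, 0, 0]]])

```text
time: 9.68
tool_pos: [0.6189, -0.1779, 0.2089]
orientation: [0.0, -0.091, 0.996, -0.0]
force: [0.5, -2.2, 1.7]
grip_width: 0.0004
finger_force: 1.4
```

carry_out(rows=[[[0, 0.001, 0], [0, 0, 0]], [[0, 0.001, 0], [0, 0, 0]]])

```text
time: 9.93
tool_pos: [0.6185, -0.1758, 0.2088]
orientation: [-0.0, -0.091, 0.996, 0.0]
force: [-0.7, -0.8, 3.0]
grip_width: 0.0006
finger_force: 1.0
```

carry_out(rows=[[[0, 0.001, 0], [0, 0, 0]], [[0, 0, 0], [0, 0, 0]]])

```text
time: 10.18
tool_pos: [0.6182, -0.175, 0.2087]
orientation: [-0.0, -0.091, 0.996, 0.0]
force: [0.6, -2.2, 1.6]
grip_width: 0.0004
finger_force: 1.4
```

The force has dropped, so the rest may be riding down the chamfer. I'll look.

```bash
python3 -c "
from h import *
st()
s=read_camera('side')[170:250,240:353,::-1]
cv2.imwrite('pics/c4.png',cv2.resize(s,None,fx=6,fy=6,interpolation=cv2.INTER_CUBIC))"
```

```text
t 10.175 base xy [  -0.3 -132.4] tip z 0.022562323637916104 q [-1.000e-04 -9.100e-02  9.958e-01  0.000e+00] F [ 0.6 -2.2  1.6] w 0.0003792116068952596
```

View pics/c4.png

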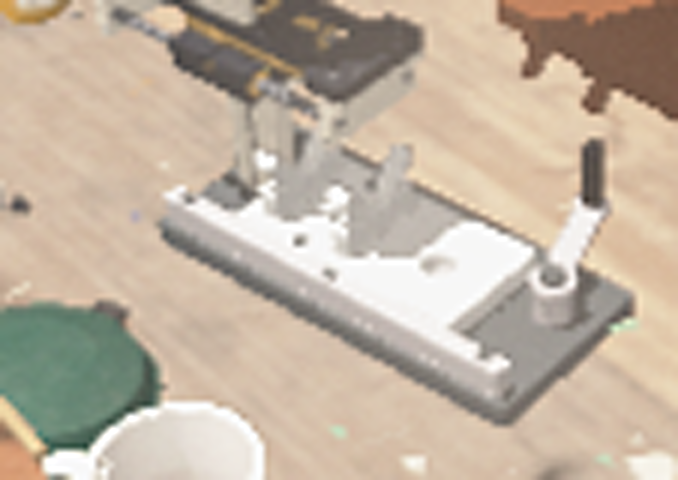

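The rest now looks low, with the plate top nearly level with the fence and the pin visible in the hole at (437,263). Pushing on slightly until the pin stops it will confirm this.

carry_out(rows=[[[0, 0.001, 0], [0, 0, 0]], [[0, 0.001, 0], [0, 0, 0]]])

```text
time: 10.48
tool_pos: [0.6179, -0.1732, 0.2088]
orientation: [0.0, -0.091, 0.996, -0.0]
force: [0.7, -4.8, 1.2]
grip_width: 0.0007
finger_force: 2.1
```

carry_out(rows=[[[0, 0.001, 0], [0, 0, 0]], [[0, 0.001, 0], [0, 0, 0]]])

```text
time: 10.72
tool_pos: [0.6175, -0.1711, 0.2087]
orientation: [0.0, -0.091, 0.996, -0.0]
force: [1.5, -5.1, 1.4]
grip_width: 0.0004
finger_force: 2.2
```

carry_out(rows=[[[0, 0.001, 0], [0, 0, 0]], [[0, 0.001, 0], [0, 0, 0]]])

```text
time: 10.98
tool_pos: [0.6172, -0.1691, 0.2087]
orientation: [0.0, -0.091, 0.996, -0.0]
force: [0.9, -5.3, 0.5]
grip_width: 0.0005
finger_force: 2.2
```

carry_out(rows=[[[0, 0.001, 0], [0, 0, 0]]])

```text
time: 11.1
tool_pos: [0.6171, -0.1683, 0.2089]
orientation: [0.0, -0.091, 0.996, -0.0]
force: [0.6, -9.1, 0.3]
grip_width: 0.0004
finger_force: 3.9
```

carry_out(rows=[[[0, 0.001, 0], [0, 0, 0]]])

```text
time: 11.22
tool_pos: [0.617, -0.1679, 0.209]
orientation: [0.001, -0.091, 0.996, -0.001]
force: [1.4, -12.6, 0.4]
grip_width: 0.0005
finger_force: 5.0
```

```bash
python3 -c "
from h import *
st()
s=read_camera('side')[170:250,240:353,::-1]
cv2.imwrite('pics/c5.png',cv2.resize(s,None,fx=7,fy=7,interpolation=cv2.INTER_CUBIC))"
```

```text
t 11.225 base xy [  -0.3 -125.2] tip z 0.022898992018825642 q [ 5.000e-04 -9.110e-02  9.958e-01 -1.000e-03] F [  1.4 -12.6   0.4] w 0.0004775473711107626
```

View pics/c5.png

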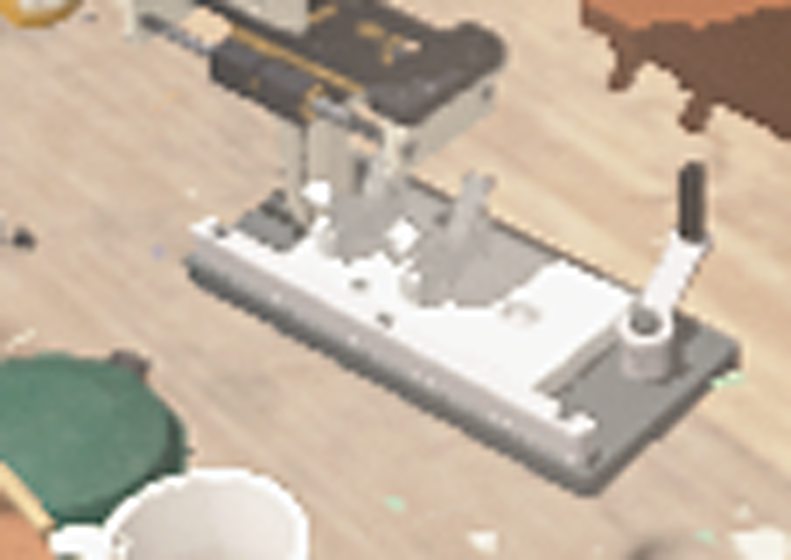

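The rest is seated: the pin fills the hole at (520,313), the plate is low and flat, and the pin is stopping the push (force up to 12.6 N). Next is the catch. I'll back off, rise, and go over the knob.

carry_out(rows=[[[0, -0.005, 0], [0, 0, 0]], [[0, -0.01, 0], [0, 0, 0]], [[0, 0, -0.045], [0, 0, 0]], [[0, 0, -0.045], [0, 0, 0]], [[0, 0, -0.045], [0, 0, 0]], [[0.0166, 0.036, 0], [0, 0, 0]], [[0.0166, 0.036, 0], [0, 0, 0]], [[0.0166, 0.036, 0], [0, 0, 0]], [[0.0166, 0.036, 0], [0, 0, 0]], [[0.0166, 0.0355, 0], [0, 0, 0]], [[0, 0, 0], [0, 0, -0.103]], [[0, 0, 0], [0, 0, -0.103]], [[0, 0, 0], [0, 0, -0.103]], [[0, 0, 0], [0, 0, 0]]], fingers=0.4, newtons=5)

```text
time: 13.02
tool_pos: [0.5053, -0.0204, 0.3435]
orientation: [-0.0, -0.243, 0.97, 0.0]
force: [-1.1, -0.4, 0.3]
grip_width: 0.0563
finger_force: 0.0
```

```bash
python3 -c "
from h import *
st();print(read_state()['qpos'].round(2))
s=read_camera('side')[150:250,230:363,::-1]
cv2.imwrite('pics/c6.png',cv2.resize(s,None,fx=5,fy=5,interpolation=cv2.INTER_CUBIC))"
```

```text
t 13.025 base xy [-83.3  40.1] tip z 0.15738805616268436 q [-4.000e-04 -2.428e-01  9.701e-01  4.000e-04] F [-1.1 -0.4  0.3] w 0.0562721253769513
[-0.13  0.35  1.83  0.    0.97 -2.19]
```

View pics/c6.png

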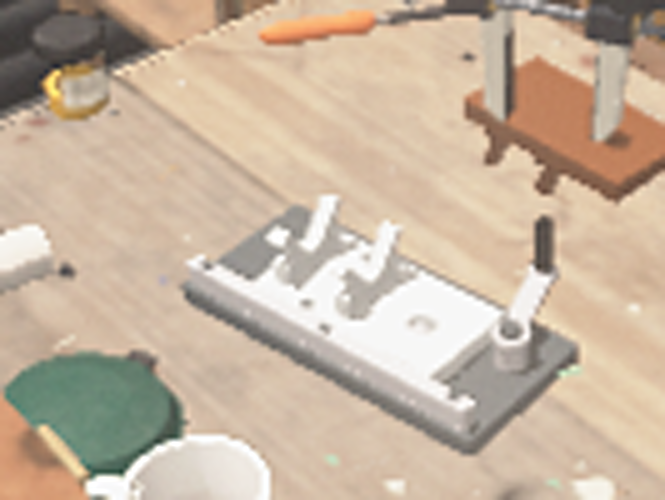

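The rest stays flat, with the pin in the hole at (425,322), and the knob stands at (543,243) between the fingers' lines. The last joint is at -2.19 and couldn't follow the swing, so I'll take the half-turn grasp first.

carry_out(rows=[[[0, 0, 0], [0, 0, 0.1848]], [[0, 0, 0], [0, 0, 0.1848]], [[0, 0, 0], [0, 0, 0.1848]], [[0, 0, 0], [0, 0, 0.1848]], [[0, 0, 0], [0, 0, 0.1848]], [[0, 0, 0], [0, 0, 0.1848]], [[0, 0, 0], [0, 0, 0.1848]], [[0, 0, 0], [0, 0, 0.1848]], [[0, 0, 0], [0, 0, 0.1848]], [[0, 0, 0], [0, 0, 0.1848]], [[0, 0, 0], [0, 0, 0.1848]], [[0, 0, 0], [0, 0, 0.1848]], [[0, 0, 0], [0, 0, 0.1848]], [[0, 0, 0], [0, 0, 0.1848]], [[0, 0, 0], [0, 0, 0.1848]], [[0, 0, 0], [0, 0, 0.1848]], [[0, 0, 0], [0, 0, 0.1848]], [[0, 0, 0], [0, 0, 0]]])

```text
time: 15.32
tool_pos: [0.5054, -0.0205, 0.3436]
orientation: [-0.0, 0.97, 0.243, -0.0]
force: [0.4, -0.5, 0.1]
grip_width: 0.0557
finger_force: 0.0
```

```bash
python3 -c "
from h import *
st();print(read_state()['qpos'].round(2))"
```

```text
t 15.325 base xy [-83.2  40. ] tip z 0.15750956927192294 q [-1.000e-04  9.701e-01  2.428e-01 -2.000e-04] F [ 0.4 -0.5  0.1] w 0.05567546294615754
[-0.13  0.35  1.83  0.    0.97  0.95]
```

carry_out(rows=[[[0, 0, 0.03], [0, 0, 0]], [[0, 0, 0.03], [0, 0, 0]], [[0, 0, 0.02], [0, 0, 0]], [[0, 0, 0.015], [0, 0, 0]], [[0, 0, 0.009], [0, 0, 0]], [[0, 0, 0], [0, 0, 0]]])

```text
time: 16.08
tool_pos: [0.5054, -0.0204, 0.2395]
orientation: [-0.0, 0.97, 0.243, -0.0]
force: [-0.4, -0.3, 0.6]
grip_width: 0.0555
finger_force: 0.0
```

carry_out(rows=[[[0, 0, 0], [0, 0, 0]], [[0, 0, 0], [0, 0, 0]], [[0, 0, 0], [0, 0, 0]], [[0, 0, 0], [0, 0, 0]], [[0, 0, 0], [0, 0, 0]], [[0, 0, 0], [0, 0, 0]]], fingers=1, newtons=3)

```text
time: 16.82
tool_pos: [0.5054, -0.0204, 0.2398]
orientation: [0.0, 0.97, 0.243, 0.0]
force: [-0.2, -0.0, 0.9]
grip_width: 0.0139
finger_force: 3.0
```

The fingers closed to 13.9 mm, which is the 14 mm knob. I'll loosen them to cage it and swing along the arc.

carry_out(rows=[[[0, 0, 0], [0, 0, 0]], [[0, 0, 0], [0, 0, 0]], [[0.0002, 0.0054, 0], [0, 0, -0.08]], [[0.0002, 0.0054, 0], [0, 0, -0.08]], [[0.0002, 0.0054, 0], [0, 0, -0.08]], [[0.0002, 0.0054, 0], [0, 0, -0.08]], [[0.0002, 0.0054, 0], [0, 0, -0.08]], [[0.0002, 0.0054, 0], [0, 0, -0.08]], [[0.0002, 0.0054, 0], [0, 0, -0.08]], [[0.0002, 0.0054, 0], [0, 0, -0.08]], [[0, 0, 0], [0, 0, 0]]], fingers=0.76)

```text
time: 18.2
tool_pos: [0.5362, -0.0498, 0.2396]
orientation: [-0.0, 0.844, 0.536, 0.0]
force: [-0.5, -0.1, -0.6]
grip_width: 0.0223
finger_force: 0.0
```

carry_out(rows=[[[0.0002, 0.0054, 0], [0, 0, -0.08]], [[0.0002, 0.0054, 0], [0, 0, -0.08]], [[0.0002, 0.0054, 0], [0, 0, -0.08]], [[0.0002, 0.0054, 0], [0, 0, -0.08]], [[0.0002, 0.0054, 0], [0, 0, -0.08]], [[0.0002, 0.0054, 0], [0, 0, -0.08]], [[0.0002, 0.0054, 0], [0, 0, -0.08]], [[0, 0, 0], [0, 0, 0]]])

```text
time: 19.2
tool_pos: [0.573, -0.0557, 0.2397]
orientation: [0.0, 0.664, 0.748, 0.0]
force: [0.2, -0.4, -0.5]
grip_width: 0.0223
finger_force: 0.0
```

```bash
python3 -c "
from h import *
st();print(read_state()['qpos'].round(2))"
```

```text
t 19.2 base xy [-23.2  -6.9] tip z 0.05356067819019422 q [0.     0.664  0.7477 0.    ] F [ 0.2 -0.4 -0.5] w 0.0222738728763928
[-0.18  0.61  1.7   0.    0.83 -0.3 ]
```

carry_out(rows=[[[0, 0.003, 0], [0, 0, -0.05]], [[0, 0.003, 0], [0, 0, 0]], [[0, 0.002, 0], [0, 0, 0]]])

```text
time: 19.58
tool_pos: [0.5809, -0.0546, 0.2397]
orientation: [-0.0, 0.645, 0.764, -0.0]
force: [-1.2, -1.1, -0.7]
grip_width: 0.0222
finger_force: 0.4
```

carry_out(rows=[[[0, 0.001, 0], [0, 0, 0]], [[0, 0.001, 0], [0, 0, 0]]])

```text
time: 19.82
tool_pos: [0.5828, -0.0543, 0.2397]
orientation: [-0.0, 0.645, 0.765, -0.0]
force: [-0.6, -0.6, -0.3]
grip_width: 0.0226
finger_force: 0.3
```

carry_out(rows=[[[0, 0.001, 0], [0, 0, 0]]])

```text
time: 19.95
tool_pos: [0.5838, -0.0541, 0.2397]
orientation: [-0.0, 0.644, 0.765, -0.0]
force: [-3.0, -3.5, 1.0]
grip_width: 0.0222
finger_force: 2.2
```

carry_out(rows=[[[0, 0.001, 0], [0, 0, 0]]])

```text
time: 20.08
tool_pos: [0.5844, -0.054, 0.2396]
orientation: [-0.001, 0.644, 0.765, -0.001]
force: [-6.0, -2.5, 3.6]
grip_width: 0.0232
finger_force: 3.0
```

carry_out(rows=[[[0, 0.001, 0], [0, 0, 0]]])

```text
time: 20.2
tool_pos: [0.5854, -0.0539, 0.2396]
orientation: [-0.001, 0.644, 0.765, -0.001]
force: [-6.3, -2.8, 3.5]
grip_width: 0.0243
finger_force: 3.0
```

The catch is hard against its stop: the force rose and the lightly closed fingers yielded. I'll centre the cage, lift clear, and check.

carry_out(rows=[[[0, -0.0025, 0], [0, 0, 0]], [[0, -0.0025, 0], [0, 0, 0]], [[0, 0, -0.015], [0, 0, 0]], [[0, 0, -0.03], [0, 0, 0]], [[0, 0, -0.05], [0, 0, 0]], [[0, 0, -0.05], [0, 0, 0]], [[-0.05, 0, -0.03], [0, 0, 0]], [[-0.05, 0, 0], [0, 0, 0]], [[-0.05, 0, 0], [0, 0, 0]], [[0, 0, 0], [0, 0, 0]]])

```text
time: 21.45
tool_pos: [0.6062, -0.2051, 0.4156]
orientation: [0.001, 0.646, 0.764, 0.0]
force: [0.2, -0.5, 0.2]
grip_width: 0.0223
finger_force: 0.0
```

```bash
python3 -c "
from h import *
st()
s=read_camera('side')[178:246,258:353,::-1];t=read_camera('top')[160:222,285:380,::-1]
cv2.imwrite('pics/c7.png',np.vstack([cv2.resize(x,None,fx=4.5,fy=4.5,interpolation=cv2.INTER_CUBIC) for x in (t,s)]))"
```

```text
t 21.45 base xy [ -17.7 -159.9] tip z 0.22947630982278444 q [7.000e-04 6.456e-01 7.637e-01 1.000e-04] F [ 0.2 -0.5  0.2] w 0.02231907255355064
```

View pics/c7.png

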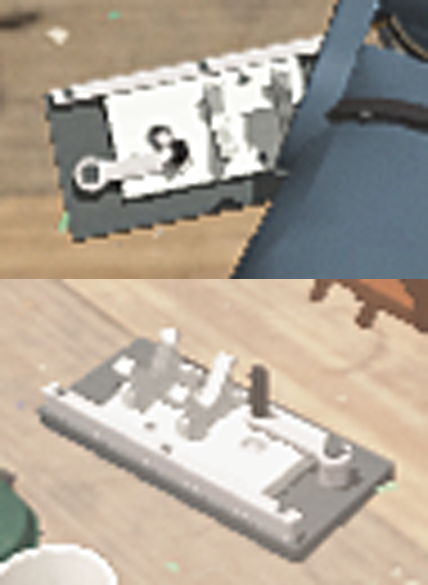

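The catch arm lies parallel to the fence over the flat, seated rest: pivot at (91,173), knob at (178,153). The robot is clear, so I'm handing the job in.

```bash
python3 -c "
from plant import *
print(finish_job())"
```

```text
the job is handed in; nothing more can be done
None
```

The rest is flat on the base with the pin in its hole, the catch is swung fully round to its stop over the front end, and the job was handed in at about 21 s; the hand-in call returned no verdict.

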